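Lock the scan head up into the parcel scan stand

TASK

The parcel counter's scan stand is missing its scan head. Take the black scan head by its blue lever, bring it up from below into the round mount with the lever under the yellow mark so that its lugs rise through the notches, swing the lever round to the green mark, then lower it so that the lugs lock and leave it hanging there level. Leave the white lamp head with the orange lever where it is.

Things in the scene. Friction and masses are not known exactly. Their poses are not given: they have to be found in the camera images.
- scan_head_mid (a point): Black scan head (0.2 kg). Point on its axis, 40 mm above its underside; z up, -x along its lever. Shell 72 mm wide, 52 high; neck 44 mm wide up to 84 mm. At the neck's top 3 blue lugs 120 deg apart, one above the lever: 10 mm wide, reaching 44 mm from the axis, undersides 38 mm and tops 44 mm above this point. Locked, the lugs rest on the mount's plate: this point hangs 38 mm below the mount's.
- scan_lever (a point): Where to grip the scan head's blue lever from above: 112 mm out from scan_head_mid along the head's -x, at the same height (40 mm above the underside), centre of the bar. The level bar is 18 mm wide, 22 mm high and ends 140 mm from the axis. Grip across its width, firmly (60 N or more); gripping nearer the axis would bring the gripper close to the mount's rim.
- mount: Round mount, diameter 120 mm; origin on its axis at its plate's top, 240 mm up. Rim 8 mm thick, 60 mm hole, 3 notches 26 mm wide (fit: 7 mm, 10 deg). Head enters from below, at yellow mark (head yaw = mount yaw - 50 deg), lugs 4-18 mm above plate to pass 3 mm ribs; turn 50 deg counter-clockwise from above to green (same yaw; 16 mm high stop 13 deg on); lower. Post behind, base 13 mm high.
- lamp_head_mid (a point): Bystander of the same shape as the scan head, but with a white shell and an orange lever and lugs. Point on its axis 40 mm above its underside, own -x along its lever. Leave it alone.

How it is judged:
By the outcome, as a careful person would: the job done as asked, in the order asked, and still so for the second after the job is handed in, with the robot touching nothing.
It also fails if it takes over 54 s, if anything falls off the work surface, if the arm or the gripper's body presses on something with over 40 N, if the wrist force passes 120 N, or if a joint passes its speed limit or range.

ROBOT

A 7-joint arm with a two-finger parallel gripper is mounted at the origin on the work surface. World frame = base frame: x ahead of the robot, y to its left, z up, the work surface at z = 0. Lengths are in m, angles in rad, forces in N, time in s.
With the tool pointing down it reaches from about 0.35 to 0.9 m from the base axis. Payload 8.1 kg.
Tool frame: the origin (TCP) lies midway between the tips of the shut fingers; the grasp point (between the pads) lies 19 mm behind it; z points along the fingers, y is the direction in which the jaws open and shut (so a half turn about z gives the same grasp; the last joint's range is limited). The gripper opens to 92 mm and grips with 3 to 60 N. Pads are 19 mm wide; open, the fingers measure 130 mm over their backs; the gripper's body (75 mm by 190 mm) begins 47 mm behind the grasp point.
Start: joints at [-1.429, 0.434, 0.025, 1.573, -0.012, 1.134, -0.075], TCP at [0.152, 0.606, 0.227] pointing down, gripper open.
Joint ranges: [-2.62, 2.62], [-0.44, 2.09], [-1.27, 1.32], [0.08, 2.57], [-1.32, 4.46], [0.12, 2], [-2.74, 2.74]. Speed limits (rad/s): [2.22, 2.22, 3.01, 3.01, 3.14, 3.14, 3.14].

INTERFACE

Orientations are given as a rotation vector (axis times angle).
In Python, from cell import monitor, get_image, get_calibration, workorder, look_for, masks_of gives the robot as it stands.
- The arm moves only by the shell command python3 -m crank 'ROWS' [FORCE]. ROWS is JSON, a list of rows, each a list of 3 entries, a list of its own where there are three numbers: the shift along the tool's x, y, z in cm, then the turn about the tool's z in degrees, then the closure in counts, from 0 (fully open) to 255 (shut). A call has 1 to 5 rows; each row shifts and turns the commanded pose from where the row before left it, along the tool's axes as they then stand; what a row does not reach is not made up. A row lasts 1/10 s, in which the tool goes at most 50 mm and 8.59 degrees, less where a joint would pass 70% of its speed; a pose out of reach is approached as far as the arm can. A call with a gripper value outside its range is refused whole. The fingers move at their own pace and stop on an object; FORCE is the grip in N (left out, the last holds). Time passes only in rows, so rows that do not move let the fingers close. It gives the time, the measured TCP pose, the force and the opening at its end, in the units of the state.
- monitor.observe(): the state, without advancing time (a new reading comes with each control period).
- get_image(name): name is "scene" or "side" or "wrist"; returns (picture, depth): 420x560x3 uint8, red, green, blue; 420x560 float32, m along the optical axis (not along the pixel's ray), 0 where there is no reading.
- get_calibration(name): a dict with "fx", "fy", "cx", "cy" (pixels), "R" (3x3) and "t" (3): a world point X has camera coordinates R X + t. Camera axes: x right, y down, z forward; pixel columns grow to the right and rows downward; lengths in m; the calibration is good to about 2 mm. A picture is of the moment at which its call begins: read the wrist's pose just before it. get_calibration takes no time and is no camera call; for the wrist camera it gives the pose at the moment of the call.
- workorder.sign_off(): hands the job in, once; it reports no verdict.
Trained networks look in the newest picture that a camera, given by its name, has taken for a name from the list of things; names that differ only in an ending like _2 or _b are one class to them, and where a whole thing is asked for, a point or a joint stands for the part that bears it (a point fixed in the world has none). Each returns a list of dicts, best first, with "score" (0 to 1); they miss things now and then, are a little off and sometimes report something else, mostly with a low value. They report only what shows in the picture. A call takes as long as a camera call.
- look_for(label, camera): "location" ([x, y, z] in m, in world coordinates, good to about 4 mm: the middle of the surface that is visible of it).
- masks_of(label, camera): "region" (420x560 bool, what is visible of it).
The state is a dict: "clock": time; "joints": joint angles; "dq": joint speeds; "joint_efforts": joint torques, N m; "position": TCP position; "ee_rot": TCP orientation; "force": force on the tool from outside, world axes, zero at the start; "ft_torque": the same for the moment, N m; "width": opening from 0.0 (shut) to 1.0 (fully open).
Only numpy, scipy, OpenCV 4.12 (cv2) and the standard library are available. Lean on these libraries where they do the work, as an engineer would, in place of code of your own. Each camera call takes 0.05 s, during which the arm holds its last target.

## Working session

There is one attempt and no reset: what is moved stays moved. The work goes in short steps, Python scripts to look and compute and a shell command to move; the robot and the scene stay as the last step left them, time stands still between calls to the robot, and variables do not carry over. Pictures are saved under pics/ and viewed, and the job is handed in when it is done.

```bash
ls; mkdir -p pics; python3 - <<'E'
from cell import monitor, get_image, get_calibration, look_for
import cv2
s=monitor.observe(); print(s)
for n in ["scene","side"]:
    p,d=get_image(n); cv2.imwrite(f"pics/{n}0.png",p[:,:,::-1])
    for l in ["scan_head_mid","scan_lever","mount","lamp_head_mid"]:
        print(n,l,look_for(l,n))
E
```

```text
pics
{'clock': 0.0, 'joints': array([-1.42863335,  0.43522922,  0.02498427,  1.57408385, -0.0116173 ,
        1.13394986, -0.07508051]), 'dq': array([ 5.50779266e-04, -2.59764500e-03, -1.27640558e-04,  1.65578998e-06,
        1.76468911e-03, -4.06139624e-04, -1.36372730e-03]), 'joint_efforts': array([ 7.59243594e-04, -6.67837071e+01,  9.85009186e-01, -3.14467371e+01,
       -6.05979329e-02,  4.29322617e-02,  1.50729156e-04]), 'position': array([0.15139038, 0.60588451, 0.22594632]), 'ee_rot': array([-3.83612221e-01, -3.11802434e+00,  2.39371562e-03]), 'force': array([-0.2118795 , -0.22415277,  0.94111732]), 'ft_torque': array([-0.01180273,  0.02251714, -0.06614833]), 'width': 1.0018284372225774}
scene scan_head_mid [{'location': [0.6258, -0.3026, 0.0499], 'score': 0.72}]
scene scan_lever [{'location': [0.6271, -0.3029, 0.0521], 'score': 0.84}]
scene mount [{'location': [0.5839, 0.0266, 0.24], 'score': 0.55}]
scene lamp_head_mid [{'location': [0.5745, 0.2539, 0.0523], 'score': 0.73}]
side scan_head_mid [{'location': [0.6036, -0.3298, 0.0524], 'score': 0.67}]
side scan_lever [{'location': [0.6004, -0.3263, 0.0502], 'score': 0.8}]
side mount [{'location': [0.5698, 0.0144, 0.2363], 'score': 0.89}]
side lamp_head_mid [{'location': [0.5419, 0.241, 0.0526], 'score': 0.97}]
```

View pics/scene0.png

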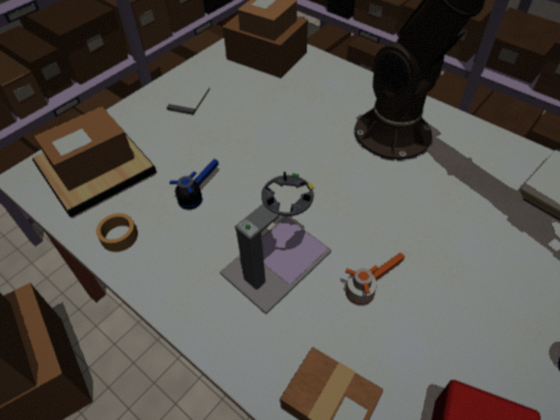

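View pics/side0.png

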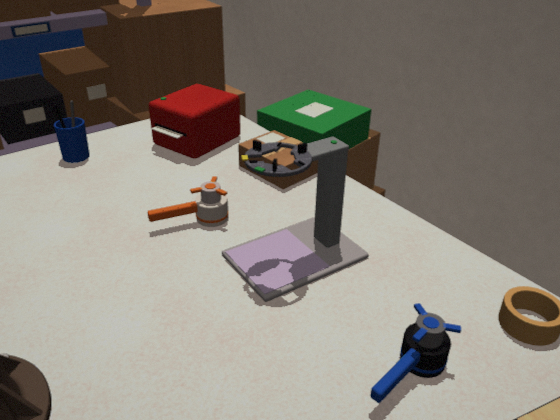

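The scene view shows the scan head at about (190,190) with its blue lever pointing to (215,163). The mount ring is at (288,195), with green at (295,177) and yellow at (311,187). The lamp is at (362,285). Next I measure from the depth data.

```bash
cat > h.py <<'E'
import numpy as np, cv2
from cell import monitor, get_image, get_calibration, look_for, masks_of
def cloud(d,c):
    v,u=np.mgrid[0:d.shape[0],0:d.shape[1]]
    P=np.stack([(u-c["cx"])/c["fx"]*d,(v-c["cy"])/c["fy"]*d,d],-1)
    return (P-c["t"])@np.asarray(c["R"])
def fitc(xy):
    A=np.c_[2*xy,np.ones(len(xy))]; b=(xy**2).sum(1)
    s=np.linalg.lstsq(A,b,rcond=None)[0]; return s[:2],np.sqrt(s[2]+s[:2]@s[:2])
E
python3 - <<'E'
from h import *
for n in ["scene","side"]:
    p,d=get_image(n); c=get_calibration(n); W=cloud(d,c); hsv=cv2.cvtColor(p,cv2.COLOR_RGB2HSV)
    np.savez(f"{n}0.npz",p=p,d=d,W=W)
    H,S,V=[hsv[...,i].astype(int) for i in range(3)]
    ok=d>0
    near=ok&(np.hypot(W[...,0]-.61,W[...,1]+.31)<.22)&(W[...,2]>.02)
    blue=near&(H>105)&(H<130)&(S>150)
    P=W[blue]; low=P[(P[:,2]<.06)]; hi=P[P[:,2]>.066]
    print(n,"blue",len(P),"z",np.percentile(P[:,2],[2,25,50,75,98]).round(4))
    print(" low n",len(low)," hi mean",hi.mean(0).round(4),len(hi))
    top=P[(P[:,2]>.044)&(P[:,2]<.057)]
    m=top.mean(0); u,s,vt=np.linalg.svd(top[:,:2]-m[:2]); print(" bar top",m.round(4),"dir",vt[0],len(top), np.percentile((top[:,:2]-m[:2])@vt[0],[1,99]), "w",np.percentile((top[:,:2]-m[:2])@vt[1],[2,98]))
    mt=ok&(np.hypot(W[...,0]-.58,W[...,1]-.02)<.1)&(W[...,2]>.2)
    for nm,mm in [("green",(H>45)&(H<80)&(S>120)),("yellow",(H>22)&(H<34)&(S>130))]:
        q=W[mt&mm]; print(" ",nm,len(q),q.mean(0).round(4) if len(q) else "", q.std(0).round(4) if len(q) else "")
    ring=W[mt&(np.abs(W[...,2]-.24)<.006)]
    print(" ring",len(ring),ring.mean(0),ring.min(0),ring.max(0))
    x0,x1=(220,340) if n=="scene" else (230,360); y0,y1=(160,240) if n=="scene" else (130,210)
    cv2.imwrite(f"pics/{n}_m.png",cv2.resize(p[y0:y1,x0:x1,::-1],None,fx=6,fy=6,interpolation=cv2.INTER_CUBIC))
E
```

```text
scene blue 334 z [0.0212 0.0437 0.0494 0.0803 0.0865]
 low n 241  hi mean [ 0.6247 -0.3027  0.0832] 91
 bar top [ 0.5421 -0.317   0.0493] dir [0.97069591 0.24031114] 154 [-0.05376953  0.08999281] w [-0.01027364  0.01207801]
  green 15 [0.5432 0.0138 0.244 ] [0.0343 0.0182 0.0034]
  yellow 19 [0.5305 0.055  0.242 ] [0.0031 0.0038 0.0017]
 ring 1286 [0.59897553 0.02917255 0.23878599] [ 0.52065351 -0.03205204  0.23400496] [0.67981134 0.08903056 0.24574977]
side blue 1379 z [0.0342 0.0501 0.0524 0.084  0.0877]
 low n 973  hi mean [ 0.6184 -0.3108  0.0855] 405
 bar top [ 0.5341 -0.3253  0.0514] dir [-0.98741901 -0.15812557] 789 [-0.06116933  0.04963646] w [-0.00916455  0.00722781]
  green 50 [0.544  0.0143 0.2457] [0.0354 0.0216 0.0034]
  yellow 35 [0.5305 0.0533 0.2445] [0.0076 0.0126 0.0025]
 ring 1542 [0.58648446 0.01985869 0.24056049] [ 0.51780145 -0.03309846  0.23417343] [0.67988876 0.08569818 0.24595836]
```

```bash
python3 - <<'E'
from h import *
for n in ["scene","side"]:
    Z=np.load(f"{n}0.npz"); 
    p=Z['p']; y0,x0=(150,150) if n=="scene" else (290,360)
    cv2.imwrite(f"pics/{n}_h.png",cv2.resize(p[y0:y0+90,x0:x0+110,::-1],None,fx=6,fy=6,interpolation=cv2.INTER_CUBIC))
E
```

```text
(no output)
```

View pics/scene_m.png

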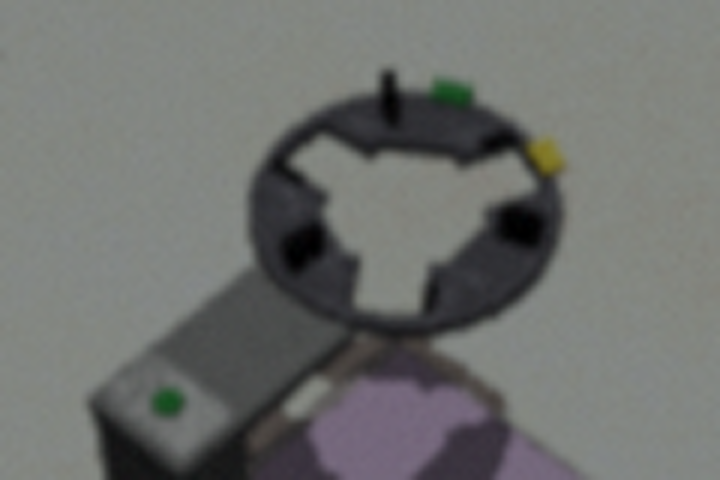

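View pics/side_m.png

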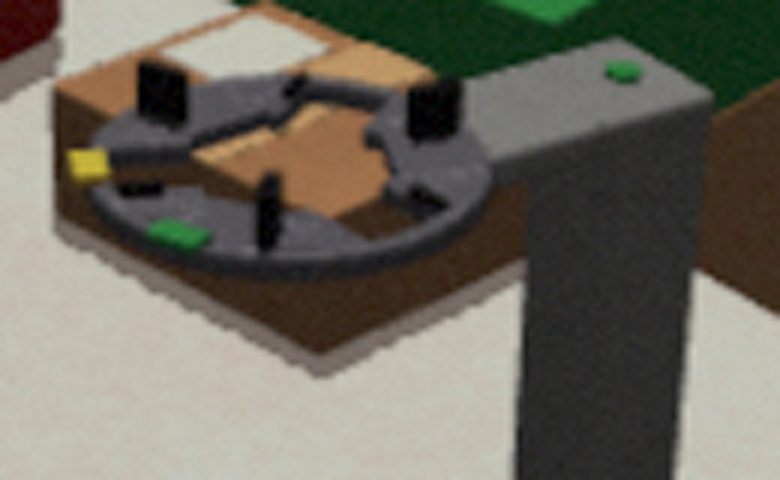

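View pics/side_h.png

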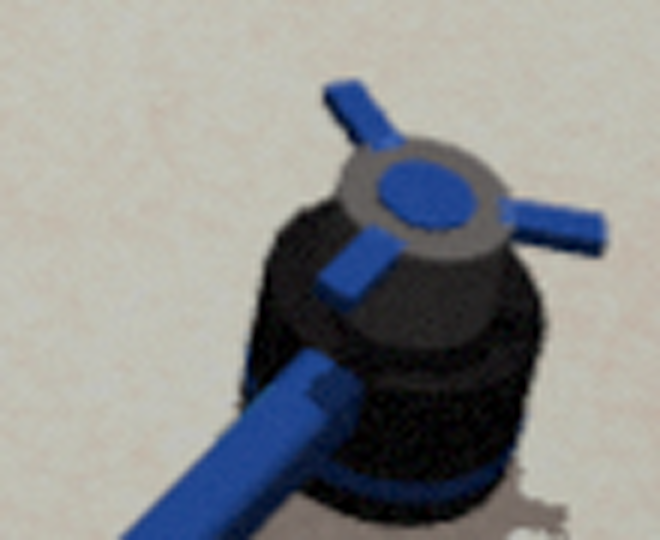

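```bash
cat > rect.py <<'E'
from h import *
def rectify(p,c,cx,cy,half,z,s=0.0005):
    n=int(2*half/s); j,i=np.meshgrid(np.arange(n),np.arange(n))
    # row = -x world?  col-> -y (left is +y), row up -> +x
    X=cx+half-i*s; Y=cy+half-j*s
    P=np.stack([X,Y,np.full_like(X,z)],-1)@np.asarray(c["R"]).T+np.asarray(c["t"])
    u=P[...,0]/P[...,2]*c["fx"]+c["cx"]; v=P[...,1]/P[...,2]*c["fy"]+c["cy"]
    return cv2.remap(p,u.astype(np.float32),v.astype(np.float32),cv2.INTER_CUBIC)
E
python3 - <<'E'
from rect import *
a=[];b=[]
for n in ["scene","side"]:
    p=np.load(f"{n}0.npz")['p']; c=get_calibration(n)
    r=rectify(p,c,.58,.02,.1,.24)
    a.append(r); cv2.imwrite(f"rect_{n}.png",r)
    b.append(rectify(p,c,.60,-.31,.1,.085))
cv2.imwrite("pics/rectm.png",np.hstack(a)[:,:,::-1]); cv2.imwrite("pics/recth.png",np.hstack(b)[:,:,::-1])
E
```

```text
(no output)
```

View pics/rectm.png

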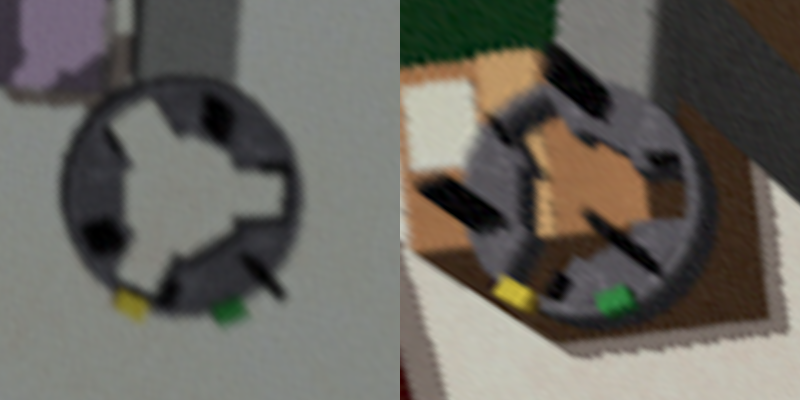

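View pics/recth.png

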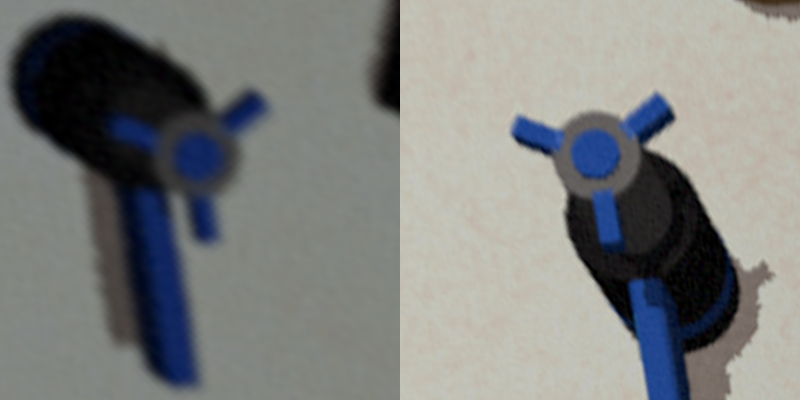

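```bash
python3 - <<'E'
from rect import *
from scipy.spatial.transform import Rotation as R
s=monitor.observe(); print(s['clock'],s['position'],R.from_rotvec(s['ee_rot']).as_matrix().round(3))
c=get_calibration("wrist"); Rm=np.array(c["R"]); C=-Rm.T@c["t"]; T=R.from_rotvec(s['ee_rot']).as_matrix()
print("cam in tool",T.T@(C-s['position']), "axes in tool\n",(T.T@Rm.T).round(3),c["fx"])
b=[]
for n in ["scene","side"]:
    p=np.load(f"{n}0.npz")['p']; cc=get_calibration(n)
    b.append(rectify(p,cc,.56,-.32,.1,.051))
    print(n,-np.array(cc["R"]).T@cc["t"])
cv2.imwrite("pics/rectbar.png",np.hstack(b)[:,:,::-1])
E
```

```text
0.6 [0.15150193 0.60639397 0.22676736] [[-0.97   0.242  0.   ]
 [ 0.242  0.97   0.   ]
 [ 0.     0.    -1.   ]]
cam in tool [ 0.07771705  0.00041504 -0.15657992] axes in tool
 [[-0.001 -0.959 -0.285]
 [ 1.    -0.    -0.001]
 [ 0.001 -0.285  0.959]] 310.00644267451224
scene [1.11237346 0.47287596 1.04696725]
side [ 0.07165856 -0.63682799  0.66792196]
```

View pics/rectbar.png

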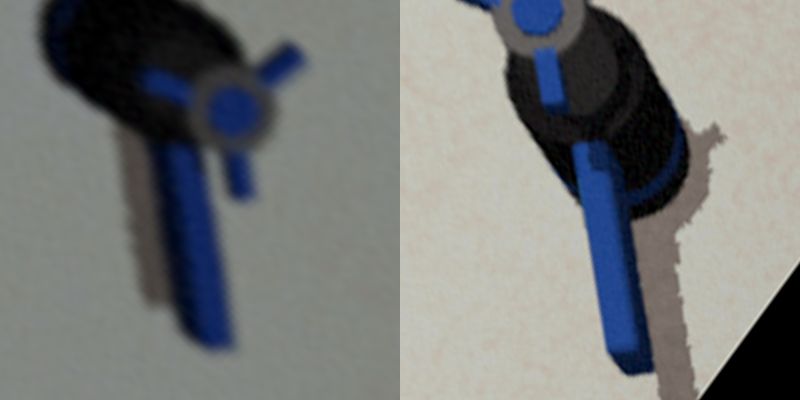

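The two views agree. The head axis is at about (0.623,-0.309) with yaw about 8.3°. The lever tip is where it should be, 140 mm out. I'll fly over the mount for a top view before gripping.

```bash
python3 -m crank '[[[-1.5,-1,-4],0,0],[[-1.5,-1,-4],0,0],[[-1.5,-1,-4],0,0],[[-2,-1.5,-4],0,0],[[-2,-1.5,-4],0,0]]'; python3 -m crank '[[[-3.5,-3,-0.5],0,0],[[-3.5,-3,-0.5],0,0],[[-3.5,-3,-0.5],0,0],[[-3.5,-3,-0.5],0,0],[[-3.5,-3,-0.3],0,0]]'
```

```text
clock: 1.1
position: [0.2197, 0.5266, 0.4285]
ee_rot: [0.383, 3.118, 0.001]
force: [0.3, 0.9, 0.2]
width: 1.002
clock: 1.6
position: [0.3536, 0.3379, 0.4504]
ee_rot: [0.383, 3.118, 0.002]
force: [1.0, 0.6, -0.1]
width: 0.996
```

```bash
python3 -m crank '[[[-3.7,-2.6,0],0,0],[[-3.7,-2.6,0],0,0],[[-3.7,-2.6,0],0,0],[[-3.7,-2.6,0],0,0],[[-3.7,-2.6,0],0,0]]'; python3 -m crank '[[[-3.7,-2.6,0],0,0],[[-3.7,-2.6,0],0,0],[[-3.7,-2.6,0],0,0],[[-3.7,-2.7,0],0,0],[[0,0,0],0,0]]'
python3 - <<'E'
from rect import *
c=get_calibration("wrist"); p,d=get_image("wrist"); 
np.savez("w1.npz",p=p,d=d,**{k:np.array(v) for k,v in c.items()})
cv2.imwrite("pics/w1.png",p[:,:,::-1])
r=rectify(p,c,.58,.02,.1,.24,.0004); cv2.imwrite("pics/w1r.png",r[:,:,::-1])
print(monitor.observe()['position'])
E
```

```text
clock: 2.1
position: [0.5016, 0.167, 0.4501]
ee_rot: [0.383, 3.118, 0.001]
force: [0.8, 0.6, -0.2]
width: 1.004
clock: 2.6
position: [0.6209, 0.0242, 0.4485]
ee_rot: [-0.397, -3.116, 0.007]
force: [-0.7, 0.5, -0.3]
width: 1.004
[0.61993634 0.02729429 0.44885934]
```

View pics/w1.png

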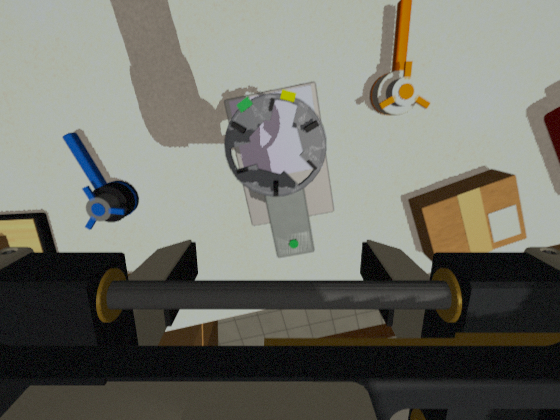

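View pics/w1r.png

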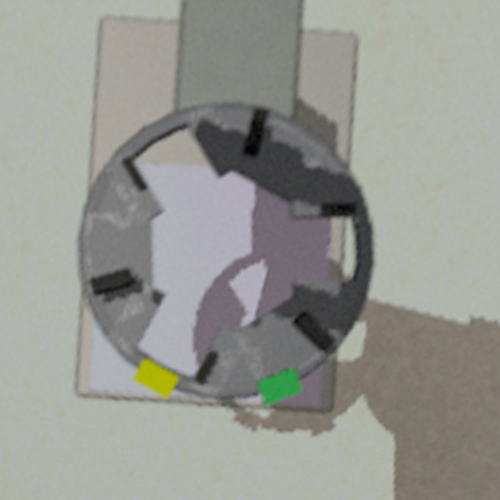

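Top view: the ring centre is at about (0.580,0.030). Green is at azimuth 202° and yellow at 152°, so the mount yaw is about 22°. I'll check the head in the same picture.

```bash
python3 - <<'E'
from rect import *
Z=np.load("w1.npz"); c={k:Z[k] for k in ["fx","fy","cx","cy","R","t"]}
a=rectify(Z['p'],c,.60,-.31,.1,.085); b=rectify(Z['p'],c,.56,-.32,.1,.051)
cv2.imwrite("pics/w1h.png",np.hstack([a,b])[:,:,::-1])
E
```

```text
(no output)
```

View pics/w1h.png

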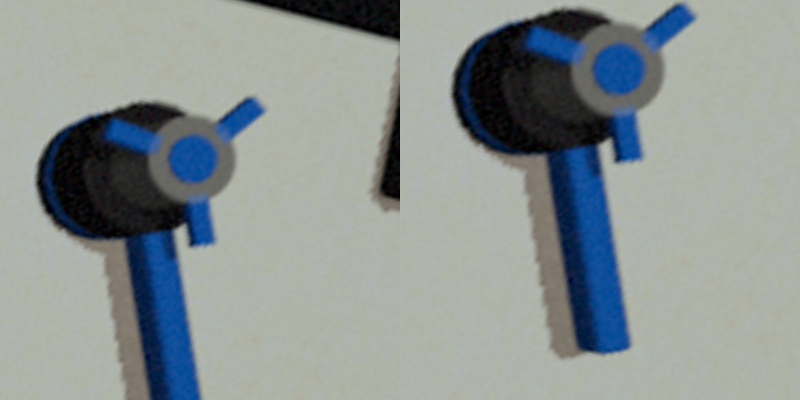

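```bash
cat > to.py <<'E'
import sys,numpy as np
from h import monitor
from scipy.spatial.transform import Rotation as R
s=monitor.observe(); T=R.from_rotvec(s['ee_rot']).as_matrix()
p=s['position']; ang=np.degrees(np.arctan2(T[1,0],T[0,0]))%360
x,y,z,a=map(float,sys.argv[1:5])
print("t",s['clock'],"pos",p.round(4),"ang",ang.round(2),"tilt",np.degrees(np.arccos(-T[2,2])).round(2),"w",round(float(s['width']),3),"F",s['force'].round(1),"M",s['ft_torque'].round(2))
print("tool delta cm (no turn first):",(T.T@(np.array([x,y,z])-p)*100).round(2),"turn deg",-(((a-ang)+180)%360-180))
E
python3 -m crank '[[[0,-2,0],-7.5,0],[[0,-3,0],-7.5,0],[[0,-4,0],-7.6,0]]'; python3 to.py .512 -.325 .12 188.6
```

```text
clock: 2.95
position: [0.611, -0.0559, 0.45]
ee_rot: [-0.252, 3.131, 0.003]
force: [0.3, -0.5, 0.4]
width: 1.003
t 2.95 pos [ 0.611  -0.0559  0.45  ] ang 189.19 tilt 0.1 w 1.003 F [ 0.3 -0.5  0.4] M [ 0.04 -0.04 -0.02]
tool delta cm (no turn first): [ 14.09 -25.04  32.95] turn deg 0.5884945369060972
```

```bash
python3 -m crank '[[[2,-4,0],0.5,0],[[2,-4,0],0,0],[[2.5,-4,1.5],0,0],[[2.5,-4,2],0,0],[[2.5,-3.5,2.5],0,0]]'; python3 -m crank '[[[2,-3,3],0,0],[[0.5,-2,4],0,0],[[0,0,4],0,0],[[0,0,4],0,0],[[0,0,4],0,0]]';  python3 -m crank '[[[0,0,4],0,0],[[0,0,0],0,0]]'; python3 to.py .512 -.325 .12 188.6
```

```text
clock: 3.45
position: [0.5251, -0.2675, 0.3906]
ee_rot: [-0.223, 3.131, -0.001]
force: [0.4, 0.5, -0.5]
width: 1.002
clock: 3.95
position: [0.5083, -0.3184, 0.1991]
ee_rot: [-0.223, 3.132, 0.001]
force: [0.2, 0.7, 0.3]
width: 0.998
clock: 4.15
position: [0.5057, -0.3162, 0.1557]
ee_rot: [0.223, -3.127, -0.008]
force: [-0.2, 0.9, -0.1]
width: 0.998
t 4.15 pos [ 0.5057 -0.3162  0.1557] ang 188.17 tilt 0.5 w 0.998 F [-0.2  0.9 -0.1] M [0.1  0.05 0.01]
tool delta cm (no turn first): [-0.52 -0.98  3.56] turn deg -0.43081379728235447
```

```bash
python3 -m crank '[[[-0.5,-1,3.5],-0.4,0],[[0,0,0],0,0]]'; python3 to.py .512 -.325 .021 188.6; python3 - <<'E'
from h import *
p,d=get_image("wrist"); c=get_calibration("wrist"); W=cloud(d,c)
cv2.imwrite("pics/w2.png",p[:,:,::-1])
hsv=cv2.cvtColor(p,cv2.COLOR_RGB2HSV).astype(int)
b=(hsv[...,0]>100)&(hsv[...,0]<130)&(hsv[...,1]>140)&(np.abs(W[...,2]-.051)<.004)&(W[...,0]<.58)
q=W[b][:,:2]; m=q.mean(0); vt=np.linalg.svd(q-m)[2]; print(len(q),m,np.degrees(np.arctan2(vt[0,1],vt[0,0]))%180, "line y at x=.512:",m[1]+(0.512-m[0])*vt[0,1]/vt[0,0], "xmin",q[:,0].min())
E
```

```text
clock: 4.35
position: [0.5141, -0.328, 0.124]
ee_rot: [0.233, -3.131, -0.003]
force: [-0.1, 1.2, -0.2]
width: 0.998
t 4.35 pos [ 0.5141 -0.328   0.124 ] ang 188.52 tilt 0.16 w 0.998 F [-0.1  1.2 -0.2] M [0.05 0.05 0.05]
tool delta cm (no turn first): [ 0.14  0.31 10.3 ] turn deg -0.07645457946614442
2190 [ 0.52441828 -0.32444186] 9.018488761649525 line y at x=.512: -0.3264128276341146 xmin 0.48300808327604405
```

View pics/w2.png

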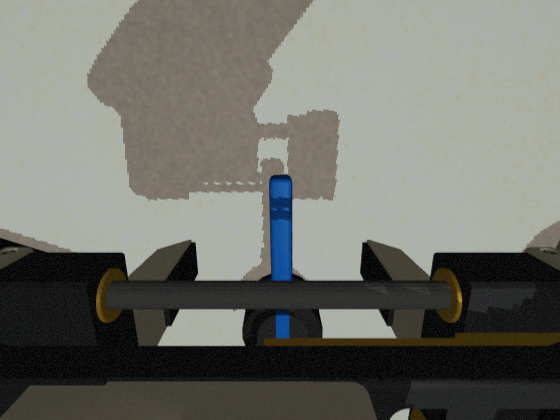

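The bar is centred between the fingers (bar at column 281) and aligned to within half a degree. Descending to grip.

```bash
python3 -m crank '[[[0.1,0.2,3],-0.4,0],[[0,0,3],0,0],[[0,0,2.5],0,0],[[0,0,1.7],0,0],[[0,0,0],0,0]]'; python3 to.py .512 -.326 .021 189
```

```text
clock: 4.9
position: [0.5133, -0.3261, 0.0237]
ee_rot: [0.244, -3.132, -0.002]
force: [-0.4, 0.5, 0.4]
width: 1.004
t 4.9 pos [ 0.5133 -0.3261  0.0237] ang 188.91 tilt 0.07 w 1.004 F [-0.4  0.5  0.4] M [ 0.06  0.07 -0.01]
tool delta cm (no turn first): [0.12 0.03 0.27] turn deg -0.09175733136311237
```

```bash
python3 -m crank '[[[0.1,0,0.2],0,0],[[0,0,0],0,255],[[0,0,0],0,255],[[0,0,0],0,255],[[0,0,0],0,255]]' 60;python3 -m crank '[[[0,0,0],0,255],[[0,0,0],0,255],[[0,0,0],0,255]]'; python3 to.py .512 -.326 .021 189
```

```text
clock: 5.4
position: [0.5123, -0.3272, 0.0217]
ee_rot: [-0.243, 3.132, -0.0]
force: [-0.7, -0.0, -0.2]
width: 0.7
clock: 5.7
position: [0.512, -0.3271, 0.0212]
ee_rot: [0.243, -3.132, -0.0]
force: [-0.7, 0.1, 0.8]
width: 0.441
t 5.7 pos [ 0.512  -0.3271  0.0212] ang 188.87 tilt 0.0 w 0.441 F [-0.7  0.1  0.8] M [-0.01  0.04  0.04]
tool delta cm (no turn first): [-0.02  0.11  0.02] turn deg -0.12980715047680746
```

```bash
python3 -m crank '[[[0,0,0],0,255],[[0,0,0],0,255],[[0,0,0],0,255],[[0,0,0],0,255],[[0,0,0],0,255]]';python3 -m crank '[[[0,0,0],0,255],[[0,0,-0.5],0,255],[[0,0,-1],0,255],[[0,0,-2],0,255],[[0,0,0],0,255]]'; python3 to.py .512 -.326 .06 189
```

```text
clock: 6.2
position: [0.512, -0.3271, 0.0212]
ee_rot: [0.243, -3.132, -0.0]
force: [-1.1, 0.8, -0.1]
width: 0.188
clock: 6.7
position: [0.5134, -0.3283, 0.059]
ee_rot: [-0.242, 3.129, -0.004]
force: [0.1, 0.0, -0.9]
width: 0.193
t 6.7 pos [ 0.5134 -0.3283  0.059 ] ang 188.86 tilt 0.24 w 0.193 F [ 0.1  0.  -0.9] M [-0.03  0.15  0.02]
tool delta cm (no turn first): [ 0.1   0.25 -0.1 ] turn deg -0.1425134605181313
```

```bash
python3 -m crank '[[[0,0,-2],0,255],[[0,0,-2],0,255],[[0,0,-1.2],0,255],[[0,0,0],0,255],[[0,0,0],0,255]]'; python3 to.py .38 -.326 .111 188.6; cat > hd.py <<'E'
import sys
from rect import *
from scipy.spatial.transform import Rotation as R
s=monitor.observe(); T=R.from_rotvec(s['ee_rot']).as_matrix(); p0=s['position']
g=p0-.019*T[:,2]; ax=g-.112*T[:,0]
tag=sys.argv[1]; o=[]
print("expected axis",ax.round(4))
for n in ["scene","side"]:
    p,d=get_image(n); c=get_calibration(n); W=cloud(d,c); np.savez(f"{n}_{tag}.npz",p=p,d=d)
    r=rectify(p,c,ax[0],ax[1],.1,ax[2]+.044); cv2.drawMarker(r,(200,200),(255,0,0),0,12); o.append(r)
    hsv=cv2.cvtColor(p,cv2.COLOR_RGB2HSV).astype(int)
    b=(hsv[...,0]>100)&(hsv[...,0]<130)&(hsv[...,1]>140)&(d>0)&(np.hypot(W[...,0]-ax[0],W[...,1]-ax[1])<.055)&(W[...,2]>ax[2]+.03)
    q=W[b]; 
    if len(q)>20:
        t=q[q[:,2]>np.percentile(q[:,2],50)]; m=t.mean(0); A=np.c_[q-m][:,:2]
        sol=np.linalg.lstsq(np.c_[q[:,:2]-ax[:2],np.ones(len(q))],q[:,2],rcond=None)[0]
        print(n,len(q),"z pct",np.percentile(q[:,2],[5,50,95]).round(4),"slope",sol.round(4))
cv2.imwrite(f"pics/hd_{tag}.png",np.hstack(o)[:,:,::-1])
E
python3 hd.py a
```

```text
clock: 7.2
position: [0.5119, -0.3268, 0.1078]
ee_rot: [0.243, -3.132, -0.001]
force: [-1.2, 0.5, -2.3]
width: 0.191
t 7.2 pos [ 0.5119 -0.3268  0.1078] ang 188.89 tilt 0.02 w 0.191 F [-1.2  0.5 -2.3] M [-0.03  0.19  0.05]
tool delta cm (no turn first): [13.02  2.12 -0.32] turn deg 0.2853118804187602
expected axis [ 0.6226 -0.3095  0.1268]
scene 112 z pct [0.1658 0.1694 0.1724] slope [-0.0073 -0.0015  0.1692]
side 98 z pct [0.1663 0.1706 0.1725] slope [0.1907 0.166  0.171 ]
```

View pics/hd_a.png

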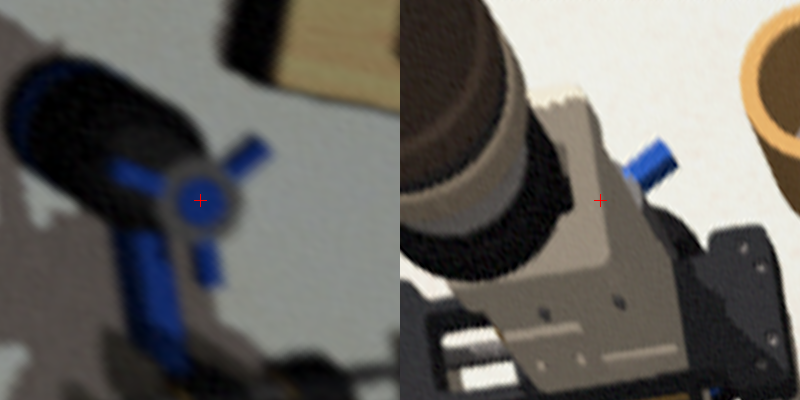

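```bash
python3 -m crank '[[[2,1,0],0,255],[[2.5,2.5,0],0,255],[[2,3.5,0],0,255],[[1.2,4,0],0,255],[[0,4,0],0,255]]'; python3 -m crank '[[[0,4,0],0,255],[[0,4,0],0,255],[[0,4,0],0,255],[[0,4,0],0,255],[[0,3,0],0,255]]'; python3 -m crank '[[[0,0,0],0,255]]';python3 to.py .383 -.002 .111 188.9
```

```text
clock: 7.8
position: [0.4099, -0.19, 0.1074]
ee_rot: [0.239, -3.13, -0.001]
force: [1.8, -0.2, -0.4]
width: 0.193
clock: 8.3
position: [0.3823, -0.0009, 0.1077]
ee_rot: [0.245, -3.131, -0.001]
force: [0.5, 0.0, -1.6]
width: 0.19
clock: 8.4
position: [0.3823, 0.0005, 0.1076]
ee_rot: [0.252, -3.13, -0.002]
force: [-0.7, 0.3, -1.5]
width: 0.19
t 8.4 pos [0.3823 0.0005 0.1076] ang 189.21 tilt 0.11 w 0.19 F [-0.7  0.3 -1.5] M [0.03 0.2  0.05]
tool delta cm (no turn first): [-0.03 -0.26 -0.34] turn deg 0.3120012567970889
```

```bash
python3 -m crank '[[[-1.5,-0.2,-0.2],0.3,255],[[-2.5,0,0],0,255],[[-2.5,0,0],0,255],[[-1.5,0,0],0,255],[[-0.8,0,0],0,255]]'; python3 -m crank '[[[0,0,0],0,255]]';python3 to.py .4703 .0117 .111 188.9
```

```text
clock: 8.9
position: [0.4719, 0.0076, 0.1097]
ee_rot: [0.234, -3.133, 0.001]
force: [0.2, -0.5, -1.9]
width: 0.189
clock: 9.0
position: [0.4713, 0.0076, 0.1098]
ee_rot: [0.234, -3.132, 0.001]
force: [0.6, -0.1, -2.3]
width: 0.194
t 9.0 pos [0.4713 0.0076 0.1098] ang 188.54 tilt 0.04 w 0.194 F [ 0.6 -0.1 -2.3] M [0.02 0.22 0.  ]
tool delta cm (no turn first): [ 0.03  0.42 -0.12] turn deg -0.3622844869299513
```

```bash
python3 -m crank '[[[-0.1,1.8,0],7.3,255],[[-0.1,1.43,0],7.3,255],[[-0.1,1.43,0],7.3,255],[[-0.1,1.43,0],7.3,255],[[-0.1,1.43,0],7.3,255]]'; python3 -m crank '[[[0,0,0],0,255],[[0,0,0],0,255]]';python3 to.py .4821 .0816 .111 152
```

```text
clock: 9.5
position: [0.4811, 0.0813, 0.11]
ee_rot: [-0.766, -3.045, 0.0]
force: [-0.1, 0.2, -1.5]
width: 0.191
clock: 9.7
position: [0.4816, 0.0806, 0.11]
ee_rot: [-0.752, -3.049, 0.001]
force: [-0.5, 0.2, -2.4]
width: 0.188
t 9.7 pos [0.4816 0.0806 0.11  ] ang 152.29 tilt 0.07 w 0.188 F [-0.5  0.2 -2.4] M [ 0.06  0.18 -0.01]
tool delta cm (no turn first): [ 0.    0.12 -0.1 ] turn deg 0.2946007986290624
```

```bash
python3 -m crank '[[[0,0.1,-1.2],0.2,255],[[0,0,-1.5],0,255],[[0,0,-1],0,255],[[0,0,0],0,255],[[0,0,0],0,255]]';python3 to.py .4821 .0816 .190 152; python3 - <<'E'
from rect import *
o=[]
for n in ["scene","side"]:
    p,d=get_image(n); c=get_calibration(n); cv2.imwrite(f"pics/{n}_b.png",p[:,:,::-1]); o.append(rectify(p,c,.58,.03,.1,.24)); 
cv2.imwrite("pics/rb.png",np.hstack(o)[:,:,::-1])
p,d=get_image("wrist"); c=get_calibration("wrist")
cv2.imwrite("pics/wrist_b.png",p[:,:,::-1])
E
```

```text
clock: 10.2
position: [0.483, 0.0819, 0.1474]
ee_rot: [0.763, 3.047, 0.001]
force: [-0.0, -0.1, -1.0]
width: 0.191
t 10.2 pos [0.483  0.0819 0.1474] ang 151.88 tilt 0.04 w 0.191 F [-0.  -0.1 -1. ] M [0.02 0.13 0.01]
tool delta cm (no turn first): [ 0.06 -0.07 -4.26] turn deg -0.11718682167966676
```

View pics/rb.png

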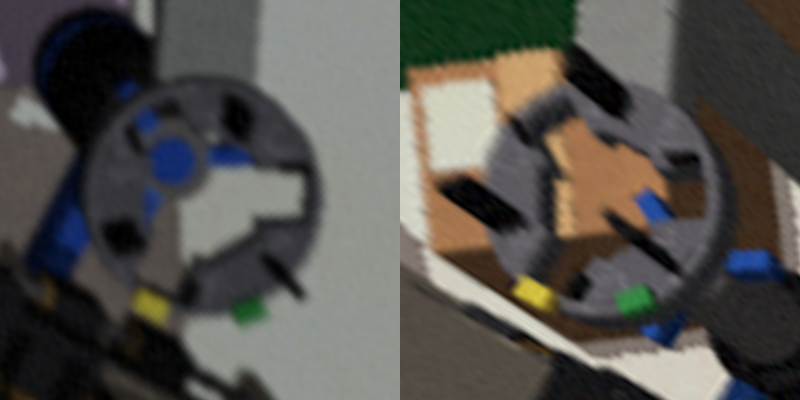

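View pics/side_b.png

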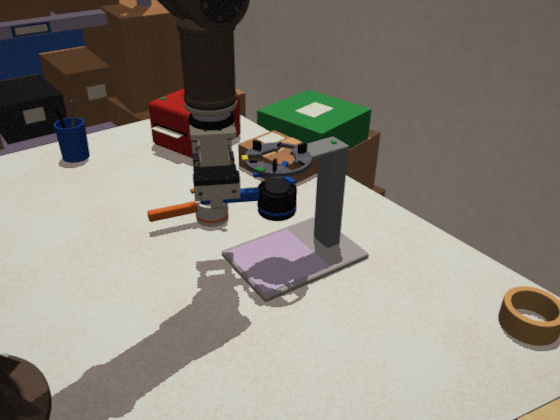

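View pics/wrist_b.png

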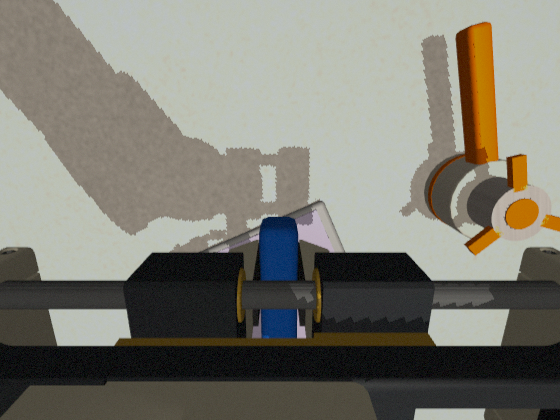

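```bash
python3 - <<'E'
from rect import *
n="scene"; p=cv2.imread("pics/scene_b.png"); c=get_calibration(n)
a=rectify(p,c,.5815,.029,.08,.2105,.0004); b=rectify(p,c,.5815,.029,.08,.24,.0004)
for im,rs in ((a,[22,44]),(b,[30,60])):
    for r in rs: cv2.circle(im,(200,200),int(r/.4),(0,0,255),1)
    for t in (152,32,-88):
        t=np.radians(t); cv2.line(im,(200,200),(int(200-110*np.sin(t)),int(200-110*np.cos(t))),(0,255,0),1)
cv2.imwrite("pics/ab.png",np.hstack([a,b]))
E
```

```text
(no output)
```

View pics/ab.png

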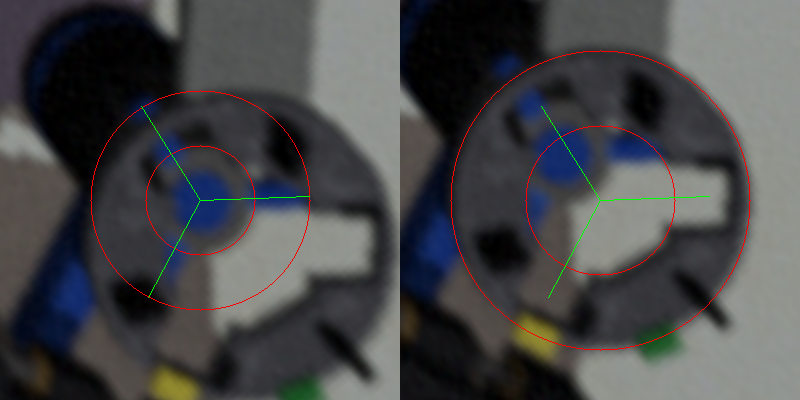

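Ring and head coincide with the overlay, within about 1 mm and 3°, in the same camera. Rising through the notches now.

```bash
python3 -m crank '[[[0,0,-1],0,255],[[0,0,-1],0,255],[[0,0,-1],0,255],[[0,0,-1],0,255],[[0,0,-0.55],0,255]]'; python3 -m crank '[[[0,0,0],0,255],[[0,0,0],0,255]]';python3 to.py .4821 .0816 .193 152
```

```text
clock: 10.85
position: [0.4836, 0.0822, 0.1941]
ee_rot: [0.763, 3.046, 0.002]
force: [-0.8, -0.5, -1.6]
width: 0.192
clock: 11.05
position: [0.4829, 0.0822, 0.1927]
ee_rot: [0.763, 3.047, 0.0]
force: [-0.3, -0.5, -1.7]
width: 0.193
t 11.05 pos [0.4829 0.0822 0.1927] ang 151.88 tilt 0.02 w 0.193 F [-0.3 -0.5 -1.7] M [-0.01  0.23  0.06]
tool delta cm (no turn first): [ 0.05 -0.09 -0.03] turn deg -0.12083820335558926
```

```bash
cat > lk.py <<'E'
import sys
from rect import *
o=[]
p,d=get_image("scene"); q,_=get_image("side"); c=get_calibration("scene"); tag=sys.argv[1]
np.savez(f"lk_{tag}.npz",p=p,d=d,q=q,e=_)
a=cv2.resize(p[150:240,230:340],None,fx=4,fy=4,interpolation=cv2.INTER_CUBIC)
b=cv2.resize(q[120:225,225:325],None,fx=4,fy=4,interpolation=cv2.INTER_CUBIC)[:420]
h=min(len(a),len(b)); cv2.imwrite(f"pics/lk_{tag}.png",np.hstack([a[:h],b[:h]])[:,:,::-1])
E
python3 lk.py c
```

```text
(no output)
```

View pics/lk_c.png

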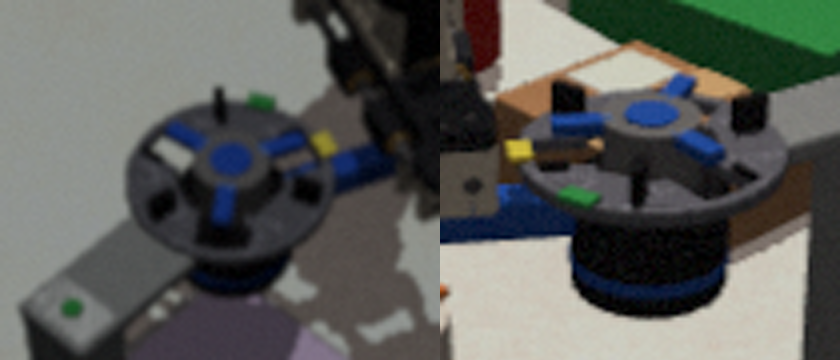

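All three blue lugs are above the plate, over the notches. Swinging to green.

```bash
python3 -m crank '[[[-0.04,-0.98,0],-5,255],[[-0.04,-0.98,0],-5,255],[[-0.04,-0.98,0],-5,255],[[-0.04,-0.98,0],-5,255],[[-0.04,-0.98,0],-5,255]]';python3 to.py .4749 .0100 .193 177; python3 -m crank '[[[-0.04,-0.98,0],-5,255],[[-0.04,-0.98,0],-5,255],[[-0.04,-0.98,0],-5,255]]';python3 to.py .4749 .0100 .193 192
```

```text
clock: 11.65
position: [0.4693, 0.0348, 0.1923]
ee_rot: [-0.08, -3.14, 0.001]
force: [-0.4, 0.4, -1.7]
width: 0.193
t 11.65 pos [0.4693 0.0348 0.1923] ang 177.08 tilt 0.06 w 0.193 F [-0.4  0.4 -1.7] M [-0.04  0.21  0.04]
tool delta cm (no turn first): [-0.69 -2.45 -0.07] turn deg 0.07573807470811289
clock: 11.95
position: [0.4716, 0.0055, 0.1923]
ee_rot: [0.33, -3.123, 0.0]
force: [-0.3, -0.1, -1.9]
width: 0.19
t 11.95 pos [0.4716 0.0055 0.1923] ang 192.07 tilt 0.06 w 0.19 F [-0.3 -0.1 -1.9] M [-0.02  0.17 -0.01]
tool delta cm (no turn first): [-0.42  0.37 -0.07] turn deg 0.07319169883393783
```

```bash
python3 -m crank '[[[-0.04,-0.98,0],-5,255],[[-0.04,-0.98,0],-5,255],[[0,0,0],0,255],[[0,0,0],0,255]]';python3 to.py .4777 -.0128 .183 202; python3 lk.py d
```

```text
clock: 12.35
position: [0.4773, -0.0127, 0.1924]
ee_rot: [0.591, -3.085, -0.0]
force: [0.1, 1.3, -1.4]
width: 0.195
t 12.35 pos [ 0.4773 -0.0127  0.1924] ang 201.69 tilt 0.04 w 0.195 F [ 0.1  1.3 -1.4] M [-0.01  0.17 -0.04]
tool delta cm (no turn first): [-0.04 -0.02  0.94] turn deg -0.31120274356158006
```

View pics/lk_d.png

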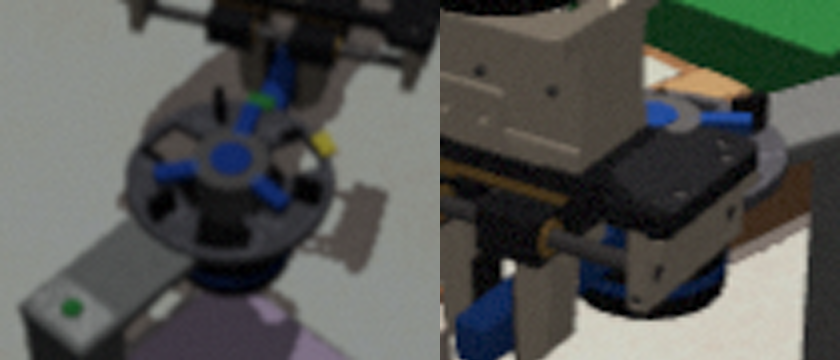

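The lever lies under the green mark (scene (262,100) in the crop), with the lugs short of the stops. Lowering.

```bash
python3 -m crank '[[[0,0,0.3],0,255],[[0,0,0.3],0,255],[[0,0,0.2],0,255],[[0,0,0],0,255]]';python3 -m crank '[[[0,0,0.1],0,255],[[0,0,0],0,255]]';python3 to.py .4777 -.0128 .183 202; 
```

```text
clock: 12.85
position: [0.4773, -0.0127, 0.1843]
ee_rot: [0.596, -3.084, 0.0]
force: [-0.5, -0.6, -1.6]
width: 0.19
clock: 13.05
position: [0.4776, -0.0128, 0.1836]
ee_rot: [0.596, -3.085, -0.0]
force: [0.3, -0.1, -2.0]
width: 0.194
t 13.05 pos [ 0.4776 -0.0128  0.1836] ang 201.87 tilt 0.0 w 0.194 F [ 0.3 -0.1 -2. ] M [0.01 0.17 0.05]
tool delta cm (no turn first): [-0.01 -0.01  0.06] turn deg -0.13290539017003766
```

```bash
python3 -m crank '[[[0,0,0.05],0,255],[[0,0,0],0,255]]';python3 -m crank '[[[0,0,0.05],0,255],[[0,0,0],0,255]]';python3 -m crank '[[[0,0,0.05],0,255],[[0,0,0],0,255]]';python3 to.py .4777 -.0128 .183 202; 
```

```text
clock: 13.25
position: [0.4777, -0.0128, 0.1833]
ee_rot: [-0.596, 3.084, 0.0]
force: [-0.0, -0.6, -0.7]
width: 0.194
clock: 13.45
position: [0.4779, -0.0128, 0.1829]
ee_rot: [-0.596, 3.084, 0.0]
force: [-0.8, -0.4, 1.3]
width: 0.192
clock: 13.65
position: [0.4781, -0.0127, 0.1826]
ee_rot: [-0.596, 3.083, 0.0]
force: [-0.5, 0.6, 4.5]
width: 0.192
t 13.65 pos [ 0.4781 -0.0127  0.1826] ang 201.87 tilt 0.06 w 0.192 F [-0.5  0.6  4.5] M [ 0.25 -0.09  0.02]
tool delta cm (no turn first): [ 0.04  0.01 -0.04] turn deg -0.12900746014554443
```

```bash
python3 -m crank '[[[0,0,-0.03],0,255],[[0,0,0],0,200],[[0,0,0],0,160],[[0,0,0],0,100],[[0,0,0],0,60]]';python3 -m crank '[[[0,0,0],0,60],[[0,0,0],0,60],[[0,0,0],0,60],[[0,0,0],0,60],[[0,0,0],0,60]]';python3 to.py .4777 -.0128 .183 202; python3 lk.py e
```

```text
clock: 14.15
position: [0.4774, -0.0128, 0.1823]
ee_rot: [0.596, -3.084, -0.0]
force: [-0.3, -0.4, 1.0]
width: 0.429
clock: 14.65
position: [0.4776, -0.0128, 0.1825]
ee_rot: [-0.596, 3.085, 0.0]
force: [0.7, 0.2, 0.1]
width: 0.76
t 14.65 pos [ 0.4776 -0.0128  0.1825] ang 201.86 tilt 0.0 w 0.76 F [0.7 0.2 0.1] M [ 0.02 -0.   -0.01]
tool delta cm (no turn first): [-0.01 -0.01 -0.05] turn deg -0.1364627326541097
```

View pics/lk_e.png

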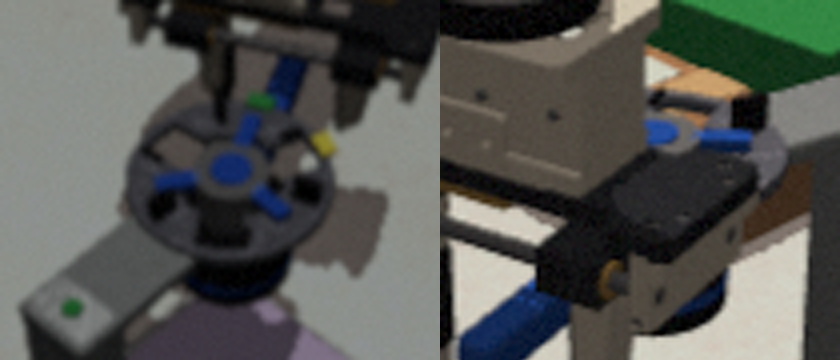

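Lugs are down on the plate and the head hangs on its own. Retreating upward.

```bash
python3 -m crank '[[[0,0,-0.5],0,60],[[0,0,-1.5],0,60],[[0,0,-2],0,60],[[0.5,0,-3],0,60],[[1,0,-3],0,60]]';python3 -m crank '[[[3,-2,-3],0,60],[[3,-4,-2],0,60],[[0,-4,0],0,60],[[0,-4,0],0,60],[[0,0,0],0,60]]';python3 -m crank '[[[0,-4,0],0,60],[[0,-4,0],0,60],[[0,-3,0],0,60],[[0,0,0],0,60]]'; python3 lk.py f; python3 - <<'E'
from h import *
Z=np.load("lk_f.npz"); cv2.imwrite("pics/side_f.png",Z['q'][:,:,::-1]); m=[.5815,.0292]
for n,p,d in (("scene",Z['p'],Z['d']),("side",Z['q'],Z['e'])):
    W=cloud(d,get_calibration(n)); h=cv2.cvtColor(p,cv2.COLOR_RGB2HSV).astype(int)
    b=(h[...,0]>100)&(h[...,0]<130)&(h[...,1]>130)&(d>0)&(np.hypot(W[...,0]-m[0],W[...,1]-m[1])<.15)
    q=W[b]; r=np.hypot(q[:,0]-m[0],q[:,1]-m[1])
    t=q[(r<.045)&(q[:,2]>.238)]; print(n,"lugs",len(t),np.percentile(t[:,2],[5,50,95]).round(4),"slope",np.linalg.lstsq(np.c_[t[:,:2]-m,np.ones(len(t))],t[:,2],rcond=None)[0].round(4))
    l=q[(r>.065)&(q[:,2]>.209)&(q[:,2]<.225)]; rr=np.hypot(l[:,0]-m[0],l[:,1]-m[1])
    if len(l)>20: 
        k=l.mean(0)[:2]-m; print("  lever az",np.degrees(np.arctan2(k[1],k[0]))%360,"z vs r",np.polyfit(rr,l[:,2],1).round(4),np.median(l[:,2]),len(l))
    print(look_for("lamp_head_mid",n), look_for("scan_head_mid",n))
E
```

```text
clock: 15.25
position: [0.4636, -0.0183, 0.2837]
ee_rot: [0.596, -3.084, 0.001]
force: [0.8, 0.5, -0.3]
width: 0.763
clock: 15.75
position: [0.4615, -0.1722, 0.3319]
ee_rot: [-0.586, 3.085, -0.005]
force: [-0.1, 0.2, -1.4]
width: 0.766
clock: 16.15
position: [0.5021, -0.2728, 0.3309]
ee_rot: [0.589, -3.084, 0.004]
force: [0.1, -0.2, 0.1]
width: 0.763
scene lugs 199 [0.2411 0.2458 0.2488] slope [ 0.0109 -0.0071  0.2457]
  lever az 201.14880502255946 z vs r [-0.0009  0.2121] 0.212077767014672 88
[{'location': [0.5726, 0.2542, 0.0512], 'score': 0.86}] [{'location': [0.5905, 0.0361, 0.2157], 'score': 0.69}]
side lugs 252 [0.2429 0.2478 0.2499] slope [0.0125 0.0287 0.2475]
  lever az 203.87483726954957 z vs r [-0.0093  0.2145] 0.21394565738063998 302
[{'location': [0.5433, 0.2378, 0.0503], 'score': 0.98}, {'location': [0.5622, 0.0117, 0.2368], 'score': 0.53}] [{'location': [0.5598, -0.0025, 0.2122], 'score': 0.83}]
```

View pics/lk_f.png

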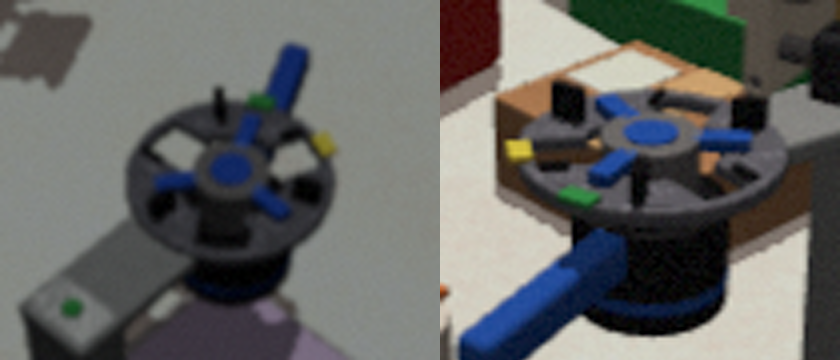

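View pics/side_f.png

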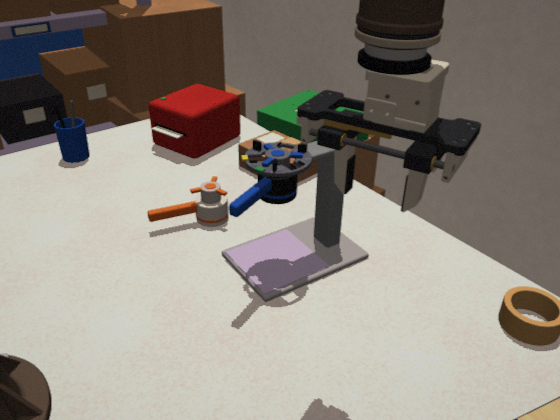

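The head hangs level: lug tops are at 0.246 m (as expected), the lever slope is under 0.01, and the lever azimuth is about 202°. The lamp is unmoved and the gripper is clear.

```bash
python3 -m crank '[[[0,0,0],0,60]]'; python3 -c "
from cell import workorder; print(workorder.sign_off())"
```

```text
clock: 16.55
position: [0.5021, -0.2683, 0.3313]
ee_rot: [-0.598, 3.083, 0.001]
force: [-0.7, -0.3, -0.1]
width: 0.767
the job is handed in; nothing more can be done
None
```

The scan head is hanging locked in the mount, and I handed the job in at about 16.6 s of the 54 s allowed. I gripped it by the blue lever at 60 N, raised it through the notches at the yellow mark and swung it 50° counter-clockwise to green. I then lowered it onto the plate, released it and backed the arm away.

**Seating and level:** the lug tops measured 0.246–0.248 m against 0.246 m expected. The lever slopes less than 0.01 in both views. A fit to the lug tops was flat in the scene view (about 0.01) but noisier in the side view (up to 0.03).

**Angle:** the lever's azimuth measured 201° in one view and 204° in the other, against about 202° for green.

**Forces:** the readings I took peaked at about 4.5 N, when the lugs landed on the plate.

**Lamp head:** it stayed within about 3 mm of where it was first seen, which is within the detector's error. The side view also gave one false lamp detection (score 0.53) at the mount itself, which I disregarded.

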